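# Hook the follower into the filter-cube tray and close up the row

## Robot

A 7-joint arm with a two-finger parallel gripper is mounted at the origin on a cart in front of the work surface, level with it; the furniture and walls round the work are solid. World frame = base frame: x ahead of the robot, y to its left, z up, the work surface at z = 0. Lengths are in m, angles in rad, forces in N, time in s.
With the tool pointing down it reaches from about 0.425 to 0.925 m from the base axis. Payload 6.8 kg.
Tool frame: the origin (TCP) lies on the mounting face of the last link; the fingertips stand 173 mm ahead of it and the grasp point (between the pads) lies 155 mm ahead of it; z points along the fingers, y is the line along which they close (so a half turn about z gives the same grasp; the last joint's range is limited). The gripper opens to 85 mm and grips with 20 to 120 N. Pads are 22 mm wide; open, the fingers measure 114 mm over their backs; the gripper's body (76 mm by 85 mm) begins 54 mm behind the grasp point. The pads swing forward as they close: fully open they stand 13 mm farther back than shut.
Start: joints at [-1.222, 0.477, 0.022, 1.555, -0.011, 1.109, -0.083], TCP at [0.298, 0.606, 0.405] pointing down, gripper open.
Joint ranges: [-2.96, 2.96], [-0.34, 2.1], [-1.41, 1.46], [0.24, 2.44], [-1.37, 4.51], [0.17, 1.92], [-2.96, 2.96]. Speed limits (rad/s): [2.39, 2.39, 3.14, 3.14, 3.14, 3.14, 3.14].

## Interface

Orientations are given as a unit quaternion [w, x, y, z].
In Python, from station import bot gives the robot as it stands. The module is installed in compiled form; this text tells all that it offers.
- The arm moves only by the shell command python3 -m pendant 'ROWS' [FORCE]. ROWS is JSON, a list of rows, each a list of 5 numbers: the finger opening in m, from 0 to 0.0854, then the shift along the tool's x, y, z in m, then the turn about the tool's z in degrees. In form: [[jaw, x, y, z, yaw], ...]. A call has 1 to 12 rows; each row shifts and turns the commanded pose from where the row before left it, along the tool's axes as they then stand; what a row does not reach is not made up. A row lasts 1/12 s, in which the tool goes at most 41.7 mm and 7.16 degrees, less where a joint would pass 70% of its speed; a pose out of reach is approached as far as the arm can. A call with a gripper value outside its range is refused whole. The fingers move at their own pace and stop on an object; FORCE is the grip in N (left out, the last holds). Time passes only in rows, so rows that do not move let the fingers close. It gives the time, the measured TCP pose, the force, the opening and the grip force at its end, in the units of the state.
- bot.get_obs(): the state, without advancing time (a new reading comes with each control period).
- bot.read_camera(name): name is "scene" or "top"; returns (picture, depth): 384x512x3 uint8, blue, green, red; 384x512 float32, m along the optical axis (not along the pixel's ray), 0 where there is no reading.
- bot.camera_model(name): a dict with "intrinsics" (3x3 intrinsics, pixels), "R" (3x3) and "t" (3): a world point X has camera coordinates R X + t. Camera axes: x right, y down, z forward; pixel columns grow to the right and rows downward; lengths in m; the calibration is good to about 2 mm. A picture is of the moment at which its call begins. camera_model takes no time and is no camera call.
- bot.hand_in(): hands the job in; it is judged then, once.
Trained networks look in the newest picture that a camera, given by its name, has taken for a name from the list of things; names that differ only in an ending like _2 or _b are one class to them, and where a whole thing is asked for, a point or a joint stands for the part that bears it (a point fixed in the world has none). Each returns a list of dicts, best first, with "score" (0 to 1); they miss things now and then, are a little off and sometimes report something else, mostly with a low value. They report only what shows in the picture. A call takes as long as a camera call. They do not tell look-alikes from the thing itself.
- bot.boxes_of(name, camera): "at" ([column, row] in pixels, amid what is visible of it).
- bot.trace(name, camera): "mask" (384x512 bool, what is visible of it) and "at" ([column, row] in pixels, amid what is visible of it).
- bot.pinpoint(name, camera): "at" ([column, row] in pixels: a listed point, or the origin of a listed thing).
The state is a dict: "t": time; "q": joint angles; "joint_vel": joint speeds; "joint_torque": joint torques, N m; "eef_pos": TCP position; "tool_rot": TCP orientation; "contact_force": force on the tool from outside, world axes, zero at the start; "torque": the same for the moment, N m; "gripper_width": opening from 0.0 (shut) to 1.0 (fully open); "grasp_force": force on a finger pad.
Only numpy, scipy, OpenCV 4.12 (cv2) and the standard library are available. Lean on these libraries where they do the work, as an engineer would, in place of code of your own. Each camera call takes 0.05 s, during which the arm holds its last target. There are 200 camera calls.

## Task

Put the orange follower into the green tray at its empty left end: its foot is longer than the tray's opening, so tilt it, feed the toe in first under the metal lip, then right it so that it stands upright with its foot flat on the tray floor, toe under the lip and toward the tray's white label. Then slide it gently along the tray to push the three filter cubes together as one straight row, fully home against the tray's right-hand end, and leave the follower standing against the row. Do not disturb the other things on the desk.

Things in the scene. Friction and masses are not known exactly. Their poses are not given: they have to be found in the camera images.
- tray: Green tray fixed to the desk, 80 x 248 x 51 mm (x, y, z), open only at the top. Origin: centre of its underside; -x side (white label) faces the robot, +y is left. Walls and floor 4 mm: inside x -36..36, y -120..120, floor at z 4. A fixed aluminium lip (z 48 to 51) roofs x -36..-2 over the whole length; the opening is the remaining 38 mm strip, x -2..36.
- tray_mouth (a point): Centre of the tray's 38 x 240 mm opening, level with the tray's top: (17, 0, 51) mm in the tray's frame.
- tray_end (a point): Where the row ends: foot of the inside of the right-hand (-y) end wall, at (10, -120, 4) mm in the tray's frame.
- follower: L-shaped end piece, about 160 g, standing loose on the desk left of the tray. Origin: centre of the underside of its dark foot, 60 x 40 x 8 mm (x, y, z), toe at -x, heel at +x. At the heel an orange plate rises (x 18..30, y -20..20, z 8..64), with a black grip on top (x 18..30, y -13..13, z 64..114). In the tray its axes lie along the tray's, toe (-x) under the lip.
- follower_grip (a point): Middle of the follower's black grip, 12 mm thick (x), 26 mm wide (y), 50 mm tall: (24, 0, 89) mm in the follower's frame. Grip it across x or y.
- follower_toe (a point): Tip of the follower's foot: middle of the lower edge of the toe, at (-30, 0, 0) mm in the follower's frame.
- filter_cube_1: Black filter cube of about 85 g, box x -17..19, y -16..16, z 0..36 mm about its origin (centre of its underside), standing loose on the tray floor nearest to the -y end, seen in the opening, with gaps of 5 to 40 mm between it, the end wall and the next cube.
- filter_cube_2: Same cube, the middle one of the row.
- filter_cube_3: Same cube, the one farthest from the -y end. Between it and the tray's +y end wall at least 80 mm of the tray are empty.
- black_marker: Bystander: black marker pen, 12 x 144 x 12 mm, lying between robot and tray; origin centre of its underside.
- slide_case: Bystander: flat black slide case 34 x 86 x 10 mm, near the desk's front edge, to the right of the follower; origin centre of its underside.
- blue_slide_box: Bystander: blue slide box 176 x 98 x 36 mm, behind the tray; origin centre of its underside.
- dish: Bystander: round lidded dish, diameter 59, height 15 mm, behind the tray; origin centre of its underside.
- oil_bottle: Bystander: small brown bottle with black cap, diameter 27, height 61 mm, behind the tray on the right; origin centre of its underside.
Things that resemble listed ones, but are neither listed nor needed, are in the scene too. Leave any yellow look-alike of the filter_cube_3 alone.

How it is judged:
By the outcome, as a careful person would: the job done as asked, in the order asked, and still so for the second after the job is handed in, with the robot touching nothing.
It also fails if it takes over 48 s, if anything falls off the work surface, if the arm or the gripper's body presses on something with over 40 N, if the wrist force passes 120 N, or if a joint passes its speed limit or range.

## Working session

There is one attempt and no reset: what is moved stays moved. The work goes in short steps, Python scripts to look and compute and a shell command to move; the robot and the scene stay as the last step left them, time stands still between calls to the robot, and variables do not carry over. Pictures are saved under pics/ and viewed, at most 10 in all, crops included, and the job is handed in when it is done.

```bash
mkdir -p pics; cat > h.py <<'E'
import numpy as np, cv2
from station import bot
def world(cam,uv,depth=None,z=None):
    m=bot.camera_model(cam);K,R,t=[np.array(m[k]) for k in("intrinsics","R","t")]
    ray=np.linalg.inv(K)@[uv[0],uv[1],1.]
    c=-R.T@t; d=R.T@ray
    s=depth if depth is not None else (z-c[2])/d[2]
    return c+s*d
def proj(cam,X):
    m=bot.camera_model(cam);K,R,t=[np.array(m[k]) for k in("intrinsics","R","t")]
    p=K@(R@np.asarray(X)+t);return p[:2]/p[2]
def cloud(cam,depth):
    m=bot.camera_model(cam);K,R,t=[np.array(m[k]) for k in("intrinsics","R","t")]
    v,u=np.mgrid[:384,:512];P=np.stack([u,v,np.ones_like(u)],-1)@np.linalg.inv(K).T*depth[...,None]
    return (P-t)@R
E
python3 - <<'E'
from h import *
o=bot.get_obs();print(o['t'],np.round(o['eef_pos'],4),np.round(o['tool_rot'],4),o['contact_force'])
for c in("scene","top"):
    im,d=bot.read_camera(c);np.savez(f"{c}0.npz",im=im,d=d);cv2.imwrite(f"pics/{c}0.png",im)
    m=bot.camera_model(c);print(c,np.round(-np.array(m['R']).T@m['t'],3),m['intrinsics'][0][0])
    for n in("tray_mouth","tray_end","tray","follower","follower_grip","follower_toe","filter_cube_1"):
        for r in bot.pinpoint(n,c)[:5]:print(n,np.round(r['at'],1),round(r['score'],2))
E
```

```text
0.0 [0.2976 0.6055 0.4037] [-1.000e-04  2.264e-01  9.740e-01 -9.000e-04] [-0.79850843 -0.27282692  0.04094476]
scene [ 0.196 -0.589  0.675] 432.1954807290999
tray_mouth [308.7 230.6] 0.86
tray_end [340.6 283.6] 0.78
tray_end [397.5 268.7] 0.48
tray [301.2 252.5] 0.72
tray [300.5 241.5] 0.26
follower [202.6 183.7] 0.96
follower [300.3 250.3] 0.57
follower_grip [208.8 150.3] 0.77
follower_grip [329.1 268.2] 0.16
follower_toe [198.1 193. ] 0.85
filter_cube_1 [220.1 230.8] 0.91
filter_cube_1 [258.  267.2] 0.65
filter_cube_1 [312.4 257.5] 0.53
filter_cube_1 [329.2 270.5] 0.43
filter_cube_1 [301.1 242.4] 0.41
top [0.498 0.053 0.978] 375.7093511723746
tray_mouth [295.6 191. ] 0.75
tray_end [336.9 191.2] 0.87
tray [290.1 197.4] 0.64
follower [166.6 228.1] 0.59
follower_grip [152.  218.4] 0.83
follower_toe [169.4 239.3] 0.9
follower_toe [154.4 218.3] 0.28
filter_cube_1 [234.  243.8] 0.68
filter_cube_1 [306.7 196.4] 0.6
filter_cube_1 [290.9 194.1] 0.58
filter_cube_1 [292.6 198. ] 0.58
filter_cube_1 [323.3 192.9] 0.51
```

View pics/scene0.png

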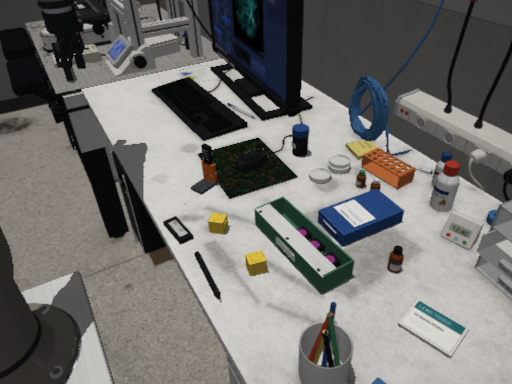

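View pics/top0.png

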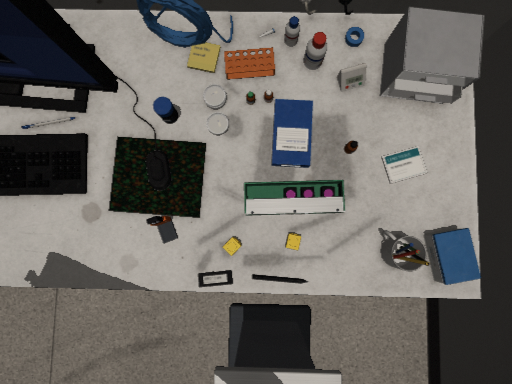

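```bash
python3 - <<'E'
from h import *
T=np.load("top0.npz");S=np.load("scene0.npz")
P=cloud("top",T['d']);Q=cloud("scene",S['d'])
# tray: rim pts in top
def box(X,r,c):
    return X[r[0]:r[1],c[0]:c[1]].reshape(-1,3)
p=box(P,(174,220),(240,350)); rim=p[(p[:,2]>.044)&(p[:,2]<.058)]
print("rim",len(rim),cv2.minAreaRect((rim[:,:2]*1000).astype(np.float32)),np.median(rim[:,2]))
print("desk z",np.median(box(P,(220,235),(250,280))[:,2]))
# tray upper part from scene
p=box(Q,(190,295),(245,360)); rim=p[(p[:,2]>.046)&(p[:,2]<.056)]
print("rim scene",cv2.minAreaRect((rim[:,:2]*1000).astype(np.float32)))
# cubes tops
hsv=cv2.cvtColor(T['im'],cv2.COLOR_BGR2HSV);mg=((hsv[...,0]>130)&(hsv[...,0]<172)&(hsv[...,1]>90)).astype(np.uint8);mg[:180]=0;mg[215:]=0
n,l,st,ce=cv2.connectedComponentsWithStats(mg)
for i in range(1,n):
    if st[i,4]>15: print("cube",np.round(ce[i],1),st[i,4],np.round(np.median(P[l==i],0),4), np.round(world("top",ce[i],z=.04),4))
# follower
p=box(P,(205,250),(140,185)); p=p[np.isfinite(p).all(1)]
for lo,hi in((.1,.13),(.02,.1),(.005,.012)):
    q=p[(p[:,2]>lo)&(p[:,2]<hi)];print(lo,len(q),np.round(q.mean(0),4) if len(q) else '',cv2.minAreaRect((q[:,:2]*1000).astype(np.float32)) if len(q)>3 else '')
p=box(Q,(140,200),(185,225))
for lo,hi in((.1,.13),(.02,.1),(.004,.012)):
    q=p[(p[:,2]>lo)&(p[:,2]<hi)];print("s",lo,len(q),np.round(q.mean(0),4) if len(q) else '',cv2.minAreaRect((q[:,:2]*1000).astype(np.float32)) if len(q)>3 else '')
for n,c,uv,z in(("toe","top",(169.4,239.3),0),("toe","scene",(198.1,193),0),("grip","top",(152,218.4),.089),("grip","scene",(208.8,150.3),.089),("org","top",(166.6,228.1),0),("org","scene",(202.6,183.7),0),("mouth","top",(295.6,191),.051),("mouth","scene",(308.7,230.6),.051),("end","top",(336.9,191.2),.004),("tray","top",(290.1,197.4),0),("tray","scene",(301.2,252.5),0)):
    print(n,c,np.round(world(c,uv,z=z),4))
a=cv2.resize(T['im'][170:260,135:215],None,fx=5,fy=5,interpolation=cv2.INTER_CUBIC)
b=cv2.resize(T['im'][170:260,235:355],None,fx=5,fy=5,interpolation=cv2.INTER_CUBIC)[:, :400]
c=cv2.resize(S['im'][135:205,170:250],None,fx=5,fy=5,interpolation=cv2.INTER_CUBIC)
w=np.zeros((450,800,3),np.uint8);w[:,:400]=a;w[:350,400:]=c;cv2.imwrite("pics/crop1.png",w)
E
```

```text
rim 1781 ((584.358154296875, -28.723060607910156), (80.42778015136719, 248.0625), 2.819690704345703) 0.049840444080617385
desk z -0.0008696466084882635
rim scene ((583.5099487304688, -32.75701904296875), (83.18315124511719, 249.3274383544922), 3.0064451694488525)
cube [290.4 193.4] 75 [ 0.5942 -0.0204  0.0394] [ 0.5933 -0.0212  0.04  ]
cube [307.8 192.9] 76 [ 0.5954 -0.0653  0.0397] [ 0.5955 -0.0648  0.04  ]
cube [328.1 192.3] 76 [ 0.5987 -0.1153  0.0389] [ 0.598  -0.1152  0.04  ]
0.1 71 [0.5176 0.3032 0.1115] ((517.73486328125, 304.1013488769531), (13.128471374511719, 25.363039016723633), 25.357830047607422)
0.02 98 [0.5178 0.2961 0.0596] ((517.0957641601562, 302.4754333496094), (11.393775939941406, 38.262264251708984), 26.779197692871094)
0.005 321 [0.5    0.2955 0.0073] ((509.9565124511719, 307.84918212890625), (98.11991119384766, 115.01651763916016), 1.2828171253204346)
s 0.1 64 [0.5169 0.2976 0.1081] ((518.097412109375, 300.8584899902344), (14.836686134338379, 28.19559669494629), 19.462839126586914)
s 0.02 307 [0.5161 0.295  0.0576] ((515.8245849609375, 299.72607421875), (14.32735824584961, 45.12067413330078), 28.55898666381836)
s 0.004 228 [0.5034 0.2988 0.0066] ((536.1400756835938, 355.009765625), (219.70423889160156, 85.8025131225586), 64.62889099121094)
toe top [0.4707 0.2873 0.    ]
toe scene [0.4703 0.2727 0.    ]
grip top [0.5214 0.3096 0.089 ]
grip scene [0.528  0.3127 0.089 ]
org top [0.4994 0.2959 0.    ]
org scene [0.4964 0.3042 0.    ]
mouth top [ 0.5984 -0.0331  0.051 ]
mouth scene [ 0.6003 -0.0377  0.051 ]
end top [ 0.6054 -0.1446  0.004 ]
tray top [ 0.5868 -0.0237  0.    ]
tray scene [ 0.58   -0.0424  0.    ]
```

View pics/crop1.png

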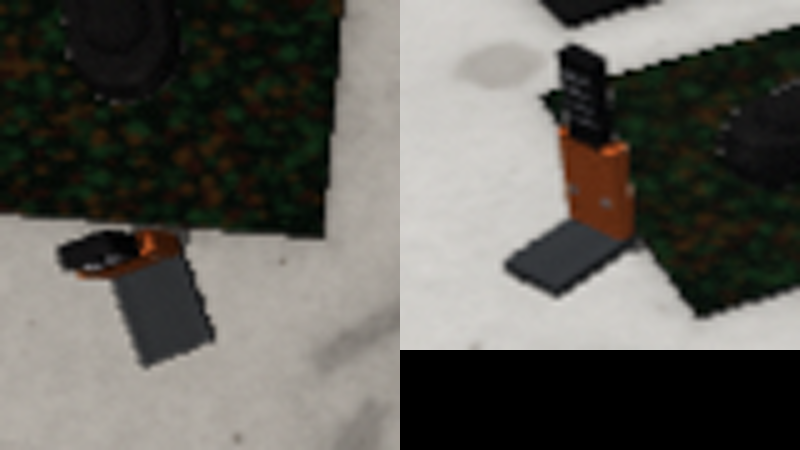

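```bash
cat >> h.py <<'E'
def go(xy,z,psi):
    """tool turn (deg), then x,y,z shift along the turned tool axes (mm), so that tool x points along world heading psi"""
    from scipy.spatial.transform import Rotation as Ro
    o=bot.get_obs();q=o['tool_rot'];R=Ro.from_quat([q[1],q[2],q[3],q[0]]).as_matrix()
    h=np.degrees(np.arctan2(R[1,0],R[0,0]));turn=-((psi-h+180)%360-180)
    d=np.array([*xy,z])-o['eef_pos'];c,s=np.cos(np.radians(psi)),np.sin(np.radians(psi))
    print("t %.2f turn %.1f shift %s mm  tcp %s heading %.1f tilt %.2f F %s w %.3f g %.1f"%(o['t'],turn,np.round(1000*np.array([c*d[0]+s*d[1],s*d[0]-c*d[1],-d[2]]),1),np.round(o['eef_pos'],4),h,np.degrees(np.arccos(-R[2,2])),np.round(o['contact_force'],1),o['gripper_width'],o['grasp_force']),np.round(o['q'],2))
E
python3 - <<'E'
from h import *
c=[world("top",u,z=.008)[:2] for u in((164,243.4),(177.6,238.0),(157.6,227),(171.6,222))]
print(np.round(c,4))
f=lambda v:np.degrees(np.arctan2(v[1],v[0]))
print(f(c[2]-c[0]),f(c[3]-c[1]),f(c[0]-c[1])-90, np.linalg.norm(c[0]-c[1]),"toe",(c[0]+c[1])/2)
T=np.load("top0.npz");P=cloud("top",T['d']);p=P[205:250,140:185].reshape(-1,3)
q=p[(p[:,2]>.105)];print(len(q),np.round(np.median(q,0),4))
# scan model
im=T['im'];hsv=cv2.cvtColor(im,cv2.COLOR_BGR2HSV)
g=(hsv[...,2]<110)&(P[...,2]>.004)&(P[...,2]<.013)
sub=np.zeros_like(g);sub[228:246,155:182]=g[228:246,155:182]
q=P[sub];print(len(q),cv2.minAreaRect((q[:,:2]*1000).astype(np.float32)))
go((.518,.303),.30,23)
E
```

```text
[[0.4601 0.2988]
 [0.4748 0.2643]
 [0.5017 0.3174]
 [0.5154 0.2817]]
24.10771134985733 23.132627172808135 22.998371194096364 0.03743912364110332 toe [0.46745282 0.28155309]
75 [0.5169 0.3012 0.1133]
199 ((486.97601318359375, 291.5730895996094), (40.64170837402344, 39.50461959838867), 21.193511962890625)
t 0.80 turn 130.8 shift [ 84.4 364.8 104.7] mm  tcp [0.2977 0.6058 0.4047] heading 153.8 tilt 0.01 F [-0.3  0.6 -0.3] w 1.002 g 0.0 [-1.22  0.48  0.02  1.56 -0.01  1.11 -0.08]
```

```bash
python3 -m pendant '[[0.06,0,0,0,6.9],[0.06,0,0,0,6.9],[0.06,0,0,0,6.9],[0.06,0,0,0,6.9],[0.06,0,0,0,6.9],[0.06,0,0,0,6.9],[0.06,0,0,0,6.9],[0.06,0,0,0,6.9],[0.06,0,0,0,6.9],[0.06,0,0,0,6.9],[0.06,0,0,0,6.9],[0.06,0,0,0,6.9]]' 40
python3 -m pendant '[[0.06,0,0,0,6.9],[0.06,0,0,0,6.9],[0.06,0,0,0,6.9],[0.06,0,0,0,6.9],[0.06,0,0,0,6.9],[0.06,0,0,0,6.9],[0.06,0,0,0,6.9]]'
python3 -m pendant '[[0.06,0.007,0.030,0.005,0],[0.06,0.007,0.030,0.005,0],[0.06,0.007,0.030,0.005,0],[0.06,0.007,0.030,0.005,0],[0.06,0.007,0.030,0.005,0],[0.06,0.007,0.030,0.005,0],[0.06,0.007,0.030,0.005,0],[0.06,0.007,0.030,0.005,0],[0.06,0.007,0.030,0.005,0],[0.06,0.007,0.030,0.005,0],[0.06,0.007,0.030,0.005,0],[0.06,0.007,0.030,0.005,0]]'
python3 -c "
from h import *
go((.5175,.3025),.30,23)"
```

```text
t: 1.8
eef_pos: [0.2976, 0.6058, 0.4048]
tool_rot: [-0.0, 0.816, 0.579, 0.0]
contact_force: [0.1, 0.6, -0.1]
gripper_width: 0.702
grasp_force: 0.0
t: 2.38
eef_pos: [0.2976, 0.6059, 0.4048]
tool_rot: [-0.0, 0.981, 0.194, -0.0]
contact_force: [-0.1, -0.1, -0.0]
gripper_width: 0.702
grasp_force: 0.0
t: 3.38
eef_pos: [0.5149, 0.3051, 0.3447]
tool_rot: [-0.0, 0.98, 0.197, 0.0]
contact_force: [0.0, -0.5, -0.5]
gripper_width: 0.706
grasp_force: 0.0
t 3.38 turn -0.3 shift [ 1.3  3.4 44.7] mm  tcp [0.5149 0.3051 0.3447] heading 22.7 tilt 0.03 F [ 0.  -0.5 -0.5] w 0.706 g 0.0 [-1.07  0.46  0.57  1.83 -0.31  0.93 -1.53]
```

```bash
python3 -m pendant '[[0.06,0.001,0.003,0.015,0],[0.06,0,0,0.018,0],[0.06,0,0,0.020,0],[0.06,0,0,0.020,0],[0.06,0,0,0.014,0],[0.06,0,0,0.006,0],[0.02,0,0,0,0],[0.02,0,0,0,0],[0.02,0,0,0,0],[0.02,0,0,0,0],[0.02,0,0,0,0],[0.02,0,0,0,0]]' 30
python3 - <<'E'
from h import *
go((.5175,.3025),.252,23)
im,d=bot.read_camera("top");P=cloud("top",d)
a=cv2.resize(im[190:260,130:200],None,fx=6,fy=6,interpolation=cv2.INTER_CUBIC)
im,d=bot.read_camera("scene")
b=cv2.resize(im[120:210,160:230],None,fx=6,fy=6,interpolation=cv2.INTER_CUBIC)[:420,:380]
cv2.imwrite("pics/grasp.png",np.hstack([a,b]))
E
```

```text
t: 4.38
eef_pos: [0.5168, 0.304, 0.2527]
tool_rot: [-0.0, 0.98, 0.197, 0.001]
contact_force: [-0.0, -0.7, 3.6]
gripper_width: 0.297
grasp_force: 32.9
t 4.38 turn -0.3 shift [0.  1.6 0.7] mm  tcp [0.5168 0.304  0.2527] heading 22.7 tilt 0.11 F [-0.  -0.7  3.6] w 0.297 g 32.9 [-1.01  0.59  0.5   1.89 -0.4   0.76 -1.46]
```

View pics/grasp.png

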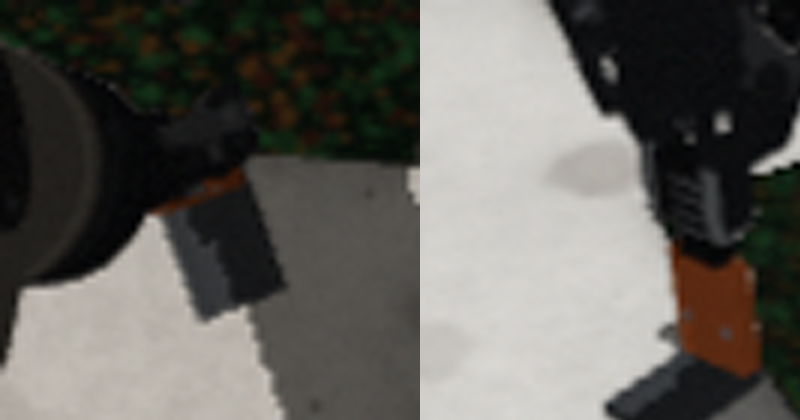

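```bash
python3 -m pendant '[[0.02,0,0,-0.010,0],[0.02,0,0,-0.020,0],[0.02,0,0,-0.020,0],[0.02,0,0,-0.010,0],[0.02,0,0,0,-7],[0.02,0,0,0,-7],[0.02,0,0,0,-7],[0.02,0,0,0,-7],[0.02,0,0,0,-7],[0.02,0,0,0,-7],[0.02,0,0,0,-7],[0.02,0,0,0,-7]]'
python3 -m pendant '[[0.02,0,0,0,-7],[0.02,0,0,0,-7],[0.02,0,0,0,-0.2]]'
python3 -c "
from h import *
go((.580,.170),.278,92.8)"
```

```text
t: 5.48
eef_pos: [0.516, 0.3037, 0.3115]
tool_rot: [-0.0, 0.771, 0.637, -0.001]
contact_force: [-0.2, -0.0, -2.7]
gripper_width: 0.294
grasp_force: 32.2
t: 5.73
eef_pos: [0.5161, 0.3035, 0.3115]
tool_rot: [-0.0, 0.687, 0.726, -0.0]
contact_force: [0.2, 0.2, -2.5]
gripper_width: 0.298
grasp_force: 32.2
t 5.73 turn 0.4 shift [-136.5   57.3   33.5] mm  tcp [0.5161 0.3035 0.3115] heading 93.2 tilt 0.05 F [ 0.2  0.2 -2.5] w 0.298 g 32.2 [-0.82  0.46  0.24  1.84 -0.14  0.86 -0.45]
```

```bash
python3 -m pendant '[[0.02,-0.010,0.005,0,0.4],[0.02,-0.022,0.009,0.004,0],[0.02,-0.022,0.009,0.005,0],[0.02,-0.022,0.009,0.005,0],[0.02,-0.022,0.009,0.005,0],[0.02,-0.020,0.008,0.005,0],[0.02,-0.013,0.006,0.005,0],[0.02,-0.005,0.002,0.004,0],[0.02,0,0,0,0]]'
python3 - <<'E'
from h import *
go((.578,.085),.278,92.8)
im,d=bot.read_camera("scene")
cv2.imwrite("pics/pre.png",cv2.resize(im[90:290,170:370],None,fx=3,fy=3,interpolation=cv2.INTER_CUBIC))
P=cloud("scene",d);hsv=cv2.cvtColor(im,cv2.COLOR_BGR2HSV)
m=(hsv[...,0]<14)&(hsv[...,1]>150)&(P[...,1]>.05)&(P[...,1]<.3)&(P[...,0]<.65)&(P[...,0]>.5)
p=P[m];n=np.linalg.svd(p-np.median(p,0),full_matrices=False)[2];print(len(p),np.median(p,0),n)
E
```

```text
t: 6.48
eef_pos: [0.5796, 0.1682, 0.2778]
tool_rot: [0.0, 0.693, 0.721, -0.001]
contact_force: [0.2, 0.1, -2.4]
gripper_width: 0.297
grasp_force: 32.2
t 6.48 turn -0.6 shift [-83.   -5.7  -0.2] mm  tcp [0.5796 0.1682 0.2778] heading 92.2 tilt 0.12 F [ 0.2  0.1 -2.4] w 0.297 g 32.2 [-0.58  0.52  0.26  1.85 -0.17  0.8  -0.19]
305 [0.57723065 0.16118619 0.0622121 ] [[ 0.06639919  0.73996316 -0.66936213]
 [ 0.0858993   0.66411286  0.74268124]
 [-0.99408876  0.10681118  0.01946576]]
```

View pics/pre.png

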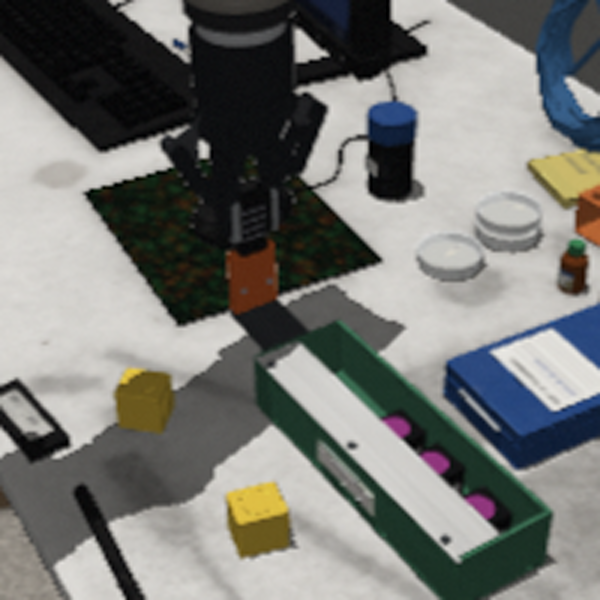

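```bash
python3 -m pendant '[[0.02,-0.008,0,0,-0.5],[0.02,-0.008,0,0,0],[0.02,-0.006,0,0,0],[0.02,-0.005,0,0,0],[0.02,-0.005,0,0,0],[0.02,-0.005,0,0,0],[0.02,-0.005,0,0,0],[0.02,-0.005,0,0,0]]'
python3 - <<'E'
from h import *
go((.578,.085),.278,92.8)
im,d=bot.read_camera("scene")
cv2.imwrite("pics/tilt1.png",cv2.resize(im[120:270,200:350],None,fx=4,fy=4,interpolation=cv2.INTER_CUBIC))
E
```

```text
t: 7.2
eef_pos: [0.5821, 0.1251, 0.2796]
tool_rot: [-0.0, 0.688, 0.726, 0.002]
contact_force: [-0.5, 5.2, 0.5]
gripper_width: 0.301
grasp_force: 32.8
t 7.20 turn 0.3 shift [-39.8  -6.    1.6] mm  tcp [0.5821 0.1251 0.2796] heading 93.1 tilt 0.20 F [-0.5  5.2  0.5] w 0.301 g 32.8 [-0.51  0.5   0.25  1.87 -0.17  0.79 -0.11]
```

View pics/tilt1.png

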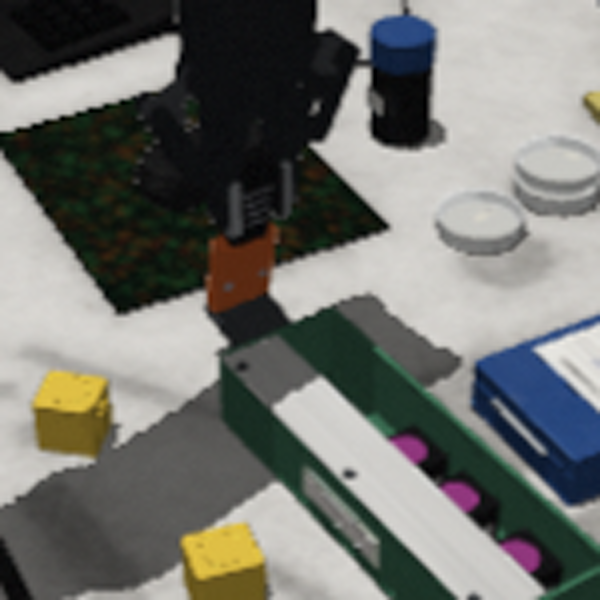

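```bash
python3 -m pendant '[[0.02,-0.005,0,0,0],[0.02,-0.005,0,0,0],[0.02,-0.005,0,0,0],[0.02,-0.005,0,0,0],[0.02,-0.005,0,0,0],[0.02,-0.005,0,0,0],[0.02,-0.005,0,0,0],[0.02,-0.005,0,0,0],[0.02,-0.002,0,0,0]]'
python3 - <<'E'
from h import *
go((.578,.085),.278,92.8)
E
python3 -m pendant '[[0.02,0.010,0,0,0],[0.02,0.012,0,-0.010,0],[0.02,0.010,0,-0.020,0],[0.02,0,0,-0.025,0],[0.02,0,0,-0.025,0],[0.02,0,0,-0.015,0],[0.02,0,0,0,0]]'
python3 - <<'E'
from h import *
go((.578,.085),.278,92.8)
im,d=bot.read_camera("scene")
cv2.imwrite("pics/tilt2.png",cv2.resize(im[100:250,200:350],None,fx=4,fy=4,interpolation=cv2.INTER_CUBIC))
np.savez("tilt2.npz",im=im,d=d)
E
```

```text
t: 8.0
eef_pos: [0.5839, 0.0804, 0.2783]
tool_rot: [0.0, 0.689, 0.725, -0.0]
contact_force: [0.8, 4.1, -3.2]
gripper_width: 0.301
grasp_force: 32.1
t 8.00 turn 0.2 shift [ 4.8 -5.6  0.3] mm  tcp [0.5839 0.0804 0.2783] heading 93.0 tilt 0.05 F [ 0.8  4.1 -3.2] w 0.301 g 32.1 [-0.44  0.5   0.26  1.89 -0.17  0.78 -0.04]
t: 8.58
eef_pos: [0.5832, 0.1145, 0.3777]
tool_rot: [0.002, 0.688, 0.726, 0.002]
contact_force: [0.2, 0.5, -2.1]
gripper_width: 0.302
grasp_force: 32.3
t 8.58 turn 0.3 shift [-29.3  -6.6  99.7] mm  tcp [0.5832 0.1145 0.3777] heading 93.1 tilt 0.34 F [ 0.2  0.5 -2.1] w 0.302 g 32.3 [-0.53  0.38  0.29  1.8  -0.13  0.98 -0.13]
```

View pics/tilt2.png

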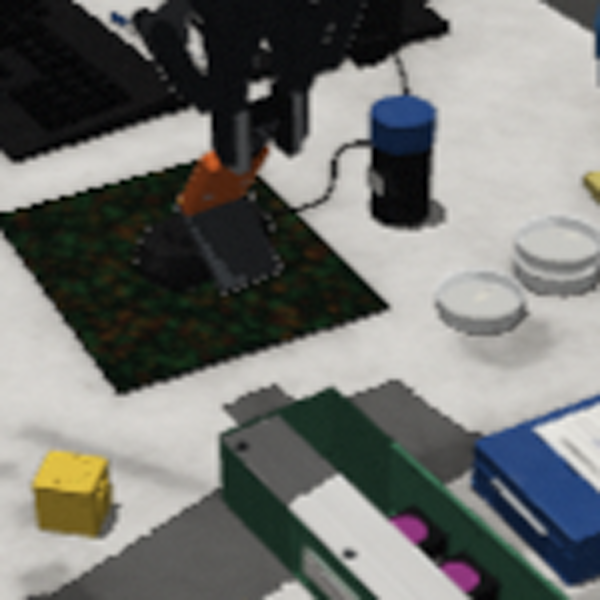

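```bash
python3 - <<'E'
from h import *
o=bot.get_obs();T=np.load("tilt2.npz");P=cloud("scene",T['d'])
h=np.radians(93.1);ax=np.array([np.cos(h),np.sin(h),0]);L=np.array([-ax[1],ax[0],0])
for nm,r,c in(("foot",(152,170),(252,267)),("plate",(139,151),(248,262))):
    p=P[r[0]:r[1],c[0]:c[1]].reshape(-1,3);p=p[(p[:,2]>.06)]
    q=p-np.append(o['eef_pos'][:2],o['eef_pos'][2]-.155)
    u=np.stack([q@ax,q@L,q[:,2]],1)*1000
    for _ in range(3):
        m=np.median(u,0);n=np.linalg.svd(u-u.mean(0),full_matrices=False)[2][2];res=(u-u.mean(0))@n;u=u[abs(res)<3]
    print(nm,len(u),np.round(n,3),np.round(np.percentile(u,[2,50,98],axis=0),1))
E
```

```text
foot 236 [-0.574  0.02   0.819] [[  13.5  -20.2 -100.4]
 [  29.7   -2.2  -88.9]
 [  48.8   16.3  -76.2]]
plate 42 [-0.577  0.166 -0.8  ] [[-11.3 -10.5 -51.7]
 [ 29.   11.9 -43.1]
 [ 39.2  19.3 -13.2]]
```

```bash
python3 -m pendant '[[0.02,0,0,0,7],[0.02,0,0,0,7],[0.02,0,0,0,7],[0.02,0,0,0,7],[0.02,0,0,0,7],[0.02,0,0,0,7],[0.02,0,0,0,7],[0.02,0,0,0,7],[0.02,0,0,0,7],[0.02,0,0,0,7],[0.02,0,0,0,7],[0.02,0,0,0,7]]'
python3 -m pendant '[[0.02,0,0,0,6.3],[0.02,0.010,0.010,0.005,0],[0.02,0.010,0.020,0.015,0],[0.02,0.005,0.015,0.010,0],[0.02,0,0.005,0.010,0],[0.02,0,0,0,0]]'
python3 - <<'E'
from h import *
go((.6105,.0634),.329,2.8)
E
```

```text
t: 9.63
eef_pos: [0.5814, 0.1141, 0.3719]
tool_rot: [0.001, 0.997, 0.076, -0.002]
contact_force: [0.3, 0.4, -2.1]
gripper_width: 0.3
grasp_force: 32.3
t: 10.13
eef_pos: [0.6082, 0.0635, 0.3304]
tool_rot: [0.001, 1.0, 0.022, -0.003]
contact_force: [-1.3, 0.7, -3.4]
gripper_width: 0.295
grasp_force: 32.3
t 10.13 turn -0.2 shift [2.3 0.2 1.4] mm  tcp [0.6082 0.0635 0.3304] heading 2.6 tilt 0.36 F [-1.3  0.7 -3.4] w 0.295 g 32.3 [-0.66  0.52  0.62  1.81 -0.36  0.93 -1.41]
```

```bash
cat >> h.py <<'E'
C0=np.array([.584,-.030,0]);Y=np.radians(2.8);RT=np.array([[np.cos(Y),np.sin(Y),0],[-np.sin(Y),np.cos(Y),0],[0,0,1]])
def tray(X):return ((X-C0)@RT.T)*1000
E
python3 - <<'E'
from h import *
o=bot.get_obs();pv=tray(o['eef_pos']-np.array([0,0,.155]));print("pivot",np.round(pv,1))
for c in("scene","top"):
    im,d=bot.read_camera(c);U=tray(cloud(c,d));np.savez(f"{c}_ins.npz",im=im,d=d)
    b=(abs(U[...,1]-92)<30)&(U[...,2]>56)&(U[...,2]<115)&(U[...,0]>10)&(U[...,0]<100)
    hsv=cv2.cvtColor(im,cv2.COLOR_BGR2HSV);org=(hsv[...,0]<14)&(hsv[...,1]>130)
    for nm,m in(("dark",b&~org),("orange",b&org)):
        u=U[m]
        if len(u)<15: print(c,nm,len(u));continue
        for _ in range(4):
            n=np.linalg.svd(u-u.mean(0),full_matrices=False)[2][2];r=(u-u.mean(0))@n;u=u[abs(r)<max(3,1.5*r.std())] if len(u)>20 else u
        print(c,nm,len(u),np.round(n,3),np.round(np.percentile(u,[2,50,98],axis=0),1).tolist())
E
```

```text
pivot [ 28.8  92.2 175.4]
scene dark 300 [-0.562 -0.013  0.827] [[40.2, 68.3, 71.1], [59.1, 86.7, 85.2], [81.7, 107.9, 99.6]]
scene orange 20 [-0.69  -0.155 -0.707] [[68.5, 68.8, 100.7], [74.6, 70.1, 108.2], [81.5, 99.1, 114.1]]
top dark 0
top orange 0
```

```bash
python3 -m pendant '[[0.02,0,0,0.003,-0.2],[0.02,-0.006,0,0.004,0],[0.02,-0.006,0,0.004,0],[0.02,-0.006,0,0.004,0],[0.02,-0.006,0,0.004,0],[0.02,0,0,0,0]]'
python3 - <<'E'
from h import *
go((.584,.06),.329,2.8)
o=bot.get_obs();pv=tray(o['eef_pos']-np.array([0,0,.155]));print("pivot",np.round(pv,1),"n",pv@[-.562,0,.827])
for c in("scene",):
    im,d=bot.read_camera(c);U=tray(cloud(c,d))
    b=(abs(U[...,1]-90)<30)&(U[...,2]>56)&(U[...,2]<100)&(U[...,0]>0)&(U[...,0]<100)
    hsv=cv2.cvtColor(im,cv2.COLOR_BGR2HSV);org=(hsv[...,0]<14)&(hsv[...,1]>130);u=U[b&~org]
    for _ in range(4):
        n=np.linalg.svd(u-u.mean(0),full_matrices=False)[2][2];r=(u-u.mean(0))@n;u=u[abs(r)<max(2.5,1.5*r.std())]
    print(len(u),np.round(n,3),np.round(u.mean(0),1),"topval",u.mean(0)@n, "lip",np.dot([-2,0,48],n),"wall",np.dot([36,0,51],n)+8)
    cv2.imwrite("pics/ins.png",cv2.resize(im[110:260,230:380],None,fx=4,fy=4,interpolation=cv2.INTER_CUBIC))
E
```

```text
t: 10.73
eef_pos: [0.5838, 0.0637, 0.3137]
tool_rot: [-0.0, 1.0, 0.026, -0.001]
contact_force: [0.6, 0.3, -1.7]
gripper_width: 0.299
grasp_force: 32.3
t 10.73 turn 0.1 shift [ -0.    3.7 -15.3] mm  tcp [0.5838 0.0637 0.3137] heading 2.9 tilt 0.16 F [ 0.6  0.3 -1.7] w 0.299 g 32.3 [-0.67  0.5   0.61  1.88 -0.37  0.87 -1.4 ]
pivot [  4.4  93.6 158.7] n 128.74528321013761
271 [-0.564 -0.014  0.825] [37.5 89.1 69.4] topval 34.95310224278631 lip 40.75174333133992 wall 29.786168506660495
```

View pics/ins.png

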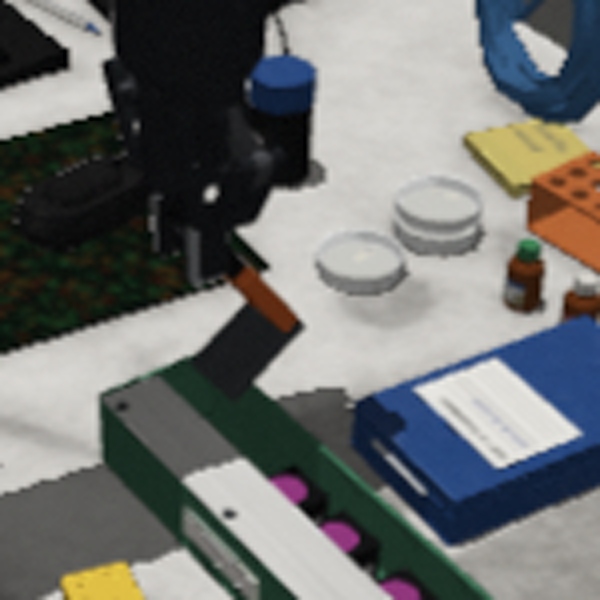

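```bash
python3 -m pendant '[[0.02,-0.006,0,0.004,0],[0.02,-0.006,0,0.004,0],[0.02,-0.006,0,0.004,0],[0.02,0,0,0,0]]'
python3 -m pendant '[[0.02,-0.006,0,0.004,0],[0.02,-0.006,0,0.004,0],[0.02,-0.006,0,0.005,0],[0.02,0,0,0.005,0],[0.02,0,0,0,0]]'
python3 - <<'E'
from h import *
go((.584,.06),.329,2.8)
o=bot.get_obs();pv=tray(o['eef_pos']-np.array([0,0,.155]));print("pivot",np.round(pv,1),"n",pv@[-.562,0,.827])
for c in("scene",):
    im,d=bot.read_camera(c);U=tray(cloud(c,d))
    b=(abs(U[...,1]-90)<30)&(U[...,2]>20)&(U[...,2]<90)&(U[...,0]>0)&(U[...,0]<33)
    hsv=cv2.cvtColor(im,cv2.COLOR_BGR2HSV);org=(hsv[...,0]<14)&(hsv[...,1]>130);u=U[b&org];print(len(u),np.round(np.percentile(u,[2,50,98],axis=0),1) if len(u) else '')
    cv2.imwrite("pics/ins2.png",cv2.resize(im[110:260,230:380],None,fx=4,fy=4,interpolation=cv2.INTER_CUBIC))
E
```

```text
t: 11.12
eef_pos: [0.566, 0.0625, 0.3016]
tool_rot: [0.0, 1.0, 0.025, -0.001]
contact_force: [-0.2, -1.1, -2.3]
gripper_width: 0.3
grasp_force: 32.3
t: 11.53
eef_pos: [0.5489, 0.0619, 0.2836]
tool_rot: [0.0, 1.0, 0.026, -0.001]
contact_force: [-0.6, 0.4, -1.6]
gripper_width: 0.303
grasp_force: 32.2
t 11.53 turn 0.1 shift [ 34.9   3.6 -45.4] mm  tcp [0.5489 0.0619 0.2836] heading 2.9 tilt 0.11 F [-0.6  0.4 -1.6] w 0.303 g 32.2 [-0.68  0.49  0.6   1.99 -0.38  0.78 -1.38]
pivot [-30.5  93.5 128.6] n 123.47991205214595
60 [[ 2.2 70.3 52.4]
 [13.2 72.3 72.4]
 [24.2 82.9 86.9]]
```

```bash
python3 -m pendant '[[0.02,0,0,0.005,0],[0.02,0,0,0.004,0],[0.02,0.003,0,0.001,0],[0.02,0.004,0,0,0],[0.02,0,0,0,0]]'
python3 -m pendant '[[0.02,0.004,0,0,0],[0.02,0.004,0,0,0],[0.02,0.004,0,0,0],[0.02,0.004,0,0,0],[0.02,0,0,0,0]]'
python3 - <<'E'
from h import *
go((.584,.06),.329,2.8)
o=bot.get_obs();pv=tray(o['eef_pos']-np.array([0,0,.155]));print("pivot",np.round(pv,1))
E
```

```text
t: 12.0
eef_pos: [0.5517, 0.061, 0.2744]
tool_rot: [-0.001, 1.0, 0.025, -0.009]
contact_force: [-30.2, -0.8, 31.7]
gripper_width: 0.299
grasp_force: 38.5
t: 12.42
eef_pos: [0.5684, 0.0619, 0.2751]
tool_rot: [-0.001, 1.0, 0.025, -0.008]
contact_force: [-27.9, 0.1, 32.1]
gripper_width: 0.299
grasp_force: 37.1
t 12.42 turn 0.1 shift [ 15.5   2.7 -53.9] mm  tcp [0.5684 0.0619 0.2751] heading 2.9 tilt 0.95 F [-27.9   0.1  32.1] w 0.299 g 37.1 [-0.65  0.53  0.58  1.94 -0.4   0.8  -1.37]
pivot [-11.1  92.6 120.1]
```

```bash
python3 - <<'E'
from h import *
im,d=bot.read_camera("scene");U=tray(cloud("scene",d))
b=(abs(U[...,1]-90)<30)&(U[...,2]>8)&(U[...,2]<100)&(U[...,0]>-2)&(U[...,0]<70)
hsv=cv2.cvtColor(im,cv2.COLOR_BGR2HSV);org=(hsv[...,0]<14)&(hsv[...,1]>130);u=U[b&org];print(len(u),np.round(np.percentile(u,[2,50,98],axis=0),1))
a=cv2.resize(im[130:250,235:335],None,fx=5,fy=5,interpolation=cv2.INTER_CUBIC)
im,d=bot.read_camera("top");b=cv2.resize(im[160:240,225:285],None,fx=5,fy=5,interpolation=cv2.INTER_CUBIC)
w=np.zeros((600,800,3),np.uint8);w[:,:500]=a;w[:400,500:]=b
cv2.imwrite("pics/r1.png",w)
E
```

```text
74 [[-0.3 69.5 51.5]
 [12.3 72.1 73. ]
 [27.9 98.5 97.1]]
```

View pics/r1.png

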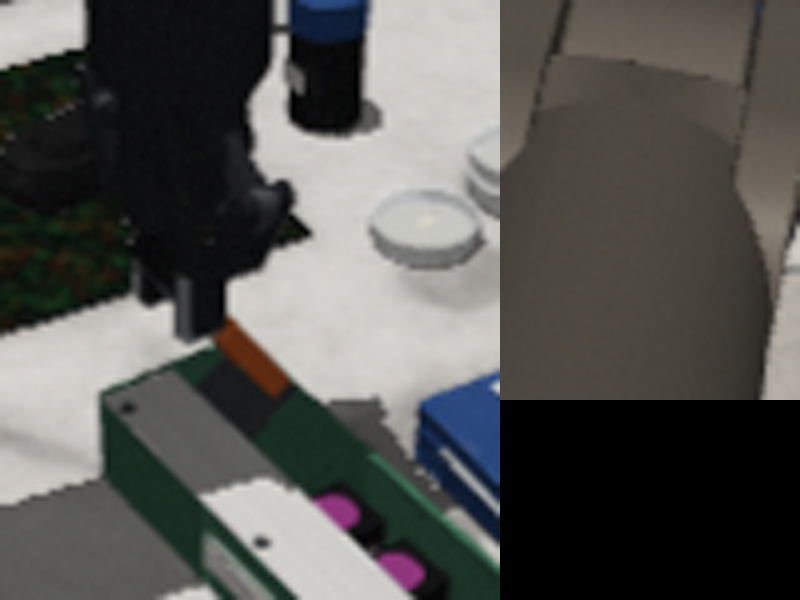

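```bash
python3 - <<'E'
from h import *
go((.584,.06),.329,2.8)
im,d=bot.read_camera("scene");U=tray(cloud("scene",d))
hsv=cv2.cvtColor(im,cv2.COLOR_BGR2HSV);org=(hsv[...,0]<14)&(hsv[...,1]>110)
m=org&(abs(U[...,1]-90)<35)&(U[...,2]>0)&(U[...,2]<120)&(U[...,0]>-40)&(U[...,0]<80)
u=U[m&(U[...,1]<78)];print(len(u),cv2.minAreaRect(u[:,[0,2]].astype(np.float32)))
v,uu=np.nonzero(m);
for r in range(v.min(),v.max()+1,2):
    k=uu[v==r]
    if len(k):print(r,k.min(),k.max(),np.round(U[r,k.min()],0),np.round(U[r,k.max()],0),np.round(U[r,min(k.max()+2,511)],0))
dk=(hsv[...,2]<70)&(abs(U[...,1]-90)<30)&(U[...,2]>8)&(U[...,2]<60)&(U[...,0]>-2)&(U[...,0]<36);u=U[dk];print(len(u))
for y in(80,90,100):
    k=u[abs(u[:,1]-y)<4];k=k[np.argsort(k[:,0])];print(y,np.round(k[::max(1,len(k)//8)],0).tolist())
E
```

```text
t 12.52 turn 0.1 shift [ 15.7   2.7 -54. ] mm  tcp [0.5682 0.0619 0.275 ] heading 2.9 tilt 0.92 F [-27.2  -0.7  32.9] w 0.300 g 37.1 [-0.65  0.53  0.58  1.94 -0.4   0.8  -1.37]
88 ((7.297503471374512, 84.86178588867188), (10.615203857421875, 70.82650756835938), 31.073286056518555)
194 279 281 [-11.  63. 115.] [  2.  75. 102.] [ 81. 183.  -1.]
196 278 283 [-11.  67. 107.] [ 5. 73. 96.] [ 80. 173.  -1.]
198 278 285 [ 1. 86. 84.] [ 8. 69. 92.] [ 80. 164.  -2.]
200 280 287 [ 5. 84. 78.] [16. 72. 81.] [ 80. 155.  -2.]
202 281 288 [ 23. 107.  49.] [19. 73. 74.] [ 78. 147.  -2.]
204 284 290 [11. 76. 69.] [23. 71. 67.] [ 75. 135.   0.]
206 286 292 [16. 77. 60.] [29. 71. 59.] [40. 79. 48.]
208 288 290 [22. 77. 52.] [22. 69. 57.] [29. 71. 53.]
238
80 [[5.0, 81.0, 40.0], [9.0, 81.0, 41.0], [11.0, 80.0, 40.0], [12.0, 82.0, 45.0], [15.0, 79.0, 42.0], [18.0, 83.0, 46.0], [20.0, 78.0, 56.0], [22.0, 81.0, 49.0], [36.0, 80.0, 14.0]]
90 [[6.0, 94.0, 39.0], [9.0, 90.0, 37.0], [11.0, 93.0, 43.0], [14.0, 89.0, 44.0], [16.0, 93.0, 47.0], [17.0, 94.0, 49.0], [20.0, 93.0, 51.0], [21.0, 92.0, 48.0], [23.0, 91.0, 48.0], [36.0, 88.0, 23.0]]
100 [[-1.0, 103.0, 48.0], [5.0, 97.0, 43.0], [7.0, 103.0, 41.0], [9.0, 99.0, 43.0], [12.0, 98.0, 42.0], [14.0, 102.0, 42.0], [15.0, 98.0, 44.0], [16.0, 96.0, 44.0], [18.0, 103.0, 48.0], [19.0, 100.0, 47.0], [23.0, 98.0, 49.0], [23.0, 103.0, 46.0]]
```

```bash
cat >> h.py <<'E'
def foot():
    im,d=bot.read_camera("scene");U=tray(cloud("scene",d));hsv=cv2.cvtColor(im,cv2.COLOR_BGR2HSV)
    o=bot.get_obs();pv=tray(o['eef_pos']-np.array([0,0,.155]))
    near=(abs(U[...,1]-pv[1])<32)&(U[...,2]<125)&(U[...,0]>-40)&(U[...,0]<80)
    org=(hsv[...,0]<14)&(hsv[...,1]>110)&near&(U[...,2]>6)
    u=U[org&(U[...,1]<pv[1]-14)]
    if len(u)>10:print("orange side",len(u),np.round(cv2.minAreaRect(u[:,[0,2]].astype(np.float32)),1) if 0 else cv2.minAreaRect(u[:,[0,2]].astype(np.float32)))
    dk=(hsv[...,2]<75)&(hsv[...,1]<90)&(abs(U[...,1]-pv[1]+3)<16)&(U[...,2]>6)&(U[...,2]<62)&(U[...,0]>0)&(U[...,0]<30)
    k=U[dk]
    if len(k)>15:
        vx,vz,x0,z0=cv2.fitLine(k[:,[0,2]].astype(np.float32),cv2.DIST_HUBER,0,.01,.01).ravel();s=vz/vx
        a=np.arctan(s);print("foot",len(k),"tilt %.1f top z at x=0: %.1f at 20: %.1f"%(np.degrees(a),z0-s*x0,z0+s*(20-x0)),"x range",np.round(np.percentile(k[:,0],[2,98]),1))
    print("pivot",np.round(pv,1),"F",np.round(o['contact_force'],1),"g",round(o['grasp_force'],1),"t",o['t'])
    return im
E
python3 -m pendant '[[0.02,-0.004,0,0,0],[0.02,-0.004,0,0,0],[0.02,-0.004,0,0,0],[0.02,0,0,0,0]]'
python3 -c "
from h import *
foot()"
```

```text
t: 12.9
eef_pos: [0.5604, 0.0623, 0.2746]
tool_rot: [-0.0, 1.0, 0.026, 0.0]
contact_force: [0.2, 0.4, -1.7]
gripper_width: 0.296
grasp_force: 32.8
orange side 87 ((2.407346725463867, 84.08517456054688), (9.469283103942871, 68.26255798339844), 33.54768753051758)
foot 81 tilt 34.7 top z at x=0: 36.4 at 20: 50.2 x range [ 5.  18.6]
pivot [-18.6  93.4 119.6] F [-0.1  0.3 -2.4] g 32.8 t 12.95
```

```bash
python3 -m pendant '[[0.02,-0.004,0,0,0],[0.02,-0.003,0,0,0],[0.02,0,0,0.003,0],[0.02,0,0,0.003,0],[0.02,0,0,0.002,0],[0.02,0,0,0,0]]'
python3 -c "
from h import *
foot()"
```

```text
t: 13.45
eef_pos: [0.5536, 0.062, 0.2661]
tool_rot: [0.0, 1.0, 0.026, -0.0]
contact_force: [-0.0, 1.1, -1.6]
gripper_width: 0.297
grasp_force: 32.9
orange side 97 ((-3.2220077514648438, 74.40081024169922), (11.008064270019531, 74.05908203125), 33.13725662231445)
foot 30 tilt 23.0 top z at x=0: 35.9 at 20: 44.4 x range [ 5.6 11.9]
pivot [-25.7  93.3 111.3] F [ 0.  -0.7 -2. ] g 32.9 t 13.5
```

```bash
python3 -m pendant '[[0.02,0.004,0,0,0],[0.02,0.004,0,0,0],[0.02,0.003,0,0,0],[0.02,0.003,0,0,0],[0.02,0.003,0,0,0],[0.02,0,0,0,0]]'
python3 -c "
from h import *
foot()"
```

```text
t: 14.0
eef_pos: [0.5694, 0.0626, 0.266]
tool_rot: [-0.0, 1.0, 0.026, -0.003]
contact_force: [-6.5, -0.4, 1.7]
gripper_width: 0.3
grasp_force: 33.3
orange side 93 ((9.053159713745117, 72.42987060546875), (11.266544342041016, 69.2738037109375), 29.311620712280273)
foot 62 tilt 31.5 top z at x=0: 25.9 at 20: 38.2 x range [ 9.1 21.1]
pivot [-10.1  93.2 111. ] F [-6.2 -0.2  2. ] g 33.3 t 14.05
```

```bash
python3 -m pendant '[[0.02,0.003,0,0,0],[0.02,0.003,0,0,0],[0.02,0.003,0,0.001,0],[0.02,0.003,0,0.001,0],[0.02,0,0,0,0]]'
python3 -c "
from h import *
foot()"
```

```text
t: 14.47
eef_pos: [0.5818, 0.0633, 0.264]
tool_rot: [-0.0, 1.0, 0.026, -0.002]
contact_force: [-4.3, 0.1, -1.0]
gripper_width: 0.297
grasp_force: 33.1
orange side 95 ((13.677505493164062, 67.19471740722656), (13.71859359741211, 62.69057083129883), 27.008907318115234)
foot 53 tilt 9.8 top z at x=0: 28.1 at 20: 31.5 x range [10.8 22.7]
pivot [  2.3  93.3 108.9] F [-4.4  0.9 -1. ] g 33.0 t 14.5167
```

```bash
python3 -m pendant '[[0.02,0.004,0,0.001,0],[0.02,0.004,0,0.002,0],[0.02,0.004,0,0.002,0],[0.02,0.004,0,0.002,0],[0.02,0,0,0,0]]'
python3 -c "
from h import *
foot()"
python3 -m pendant '[[0.02,0.003,0,0.002,0],[0.02,0.003,0,0.002,0],[0.02,0.003,0,0.002,0],[0.02,0,0,0,0]]'
python3 -c "
from h import *
foot()"
```

```text
t: 14.93
eef_pos: [0.5984, 0.0642, 0.257]
tool_rot: [0.0, 1.0, 0.026, -0.001]
contact_force: [-3.3, -0.1, -1.9]
gripper_width: 0.299
grasp_force: 33.3
orange side 97 ((21.829143524169922, 53.867652893066406), (11.166674613952637, 58.126976013183594), 10.858525276184082)
foot 31 tilt -5.0 top z at x=0: 25.0 at 20: 23.3 x range [15.5 24.1]
pivot [ 18.8  93.4 102. ] F [-3.  -0.7 -3.7] g 33.2 t 14.9833
t: 15.32
eef_pos: [0.6075, 0.0647, 0.2514]
tool_rot: [0.0, 1.0, 0.026, -0.001]
contact_force: [-3.8, -1.0, -1.7]
gripper_width: 0.297
grasp_force: 33.6
orange side 102 ((25.041324615478516, 46.800750732421875), (12.040827751159668, 57.748809814453125), 8.021671295166016)
foot 23 tilt -22.8 top z at x=0: 27.0 at 20: 18.6 x range [18.7 23.7]
pivot [28.  93.5 96.4] F [-3.1 -1.2 -2.6] g 33.6 t 15.3667
```

```bash
python3 -m pendant '[[0.02,0.002,0,0.001,0],[0.02,0.002,0,0.001,0],[0.02,0.001,0,0.001,0],[0.02,0,0,0.001,0],[0.02,0,0,0,0]]'
python3 -c "
from h import *
foot()"
python3 -m pendant '[[0.02,0,0,0.001,0],[0.02,0,0,0.001,0],[0.02,0,0,0,0]]'
python3 -c "
from h import *
foot()"
```

```text
t: 15.78
eef_pos: [0.6126, 0.065, 0.2476]
tool_rot: [0.0, 1.0, 0.026, 0.0]
contact_force: [-3.8, 0.2, -0.2]
gripper_width: 0.299
grasp_force: 34.0
orange side 105 ((27.661476135253906, 44.99169158935547), (12.434123992919922, 59.062320709228516), 0.7019330263137817)
pivot [33.2 93.5 92.6] F [-4.  -0.2 -0.5] g 34.0 t 15.8333
t: 16.08
eef_pos: [0.6126, 0.065, 0.2455]
tool_rot: [0.0, 1.0, 0.026, -0.0]
contact_force: [-4.0, -0.0, -1.3]
gripper_width: 0.296
grasp_force: 34.0
orange side 104 ((27.647647857666016, 41.825748443603516), (11.331363677978516, 56.22509765625), 4.225948333740234)
pivot [33.2 93.5 90.5] F [-3.4  0.5 -0.4] g 34.0 t 16.1333
```

```bash
python3 -m pendant '[[0.02,0,0,0.001,0],[0.02,0,0,0.001,0],[0.02,0,0,0.001,0],[0.02,0,0,0,0]]'
python3 -c "
from h import *
foot()"
python3 -m pendant '[[0.02,-0.001,0,0.001,0],[0.02,-0.001,0,0.001,0],[0.02,0,0,0,0]]'
python3 -c "
from h import *
foot()"
```

```text
t: 16.47
eef_pos: [0.6137, 0.065, 0.2435]
tool_rot: [-0.0, 1.0, 0.026, 0.002]
contact_force: [-2.8, 0.3, 4.3]
gripper_width: 0.3
grasp_force: 34.5
orange side 107 ((27.879985809326172, 41.740562438964844), (11.819777488708496, 59.655433654785156), 2.8432180881500244)
pivot [34.3 93.4 88.5] F [-2.3  0.9  3.6] g 34.5 t 16.5167
t: 16.77
eef_pos: [0.6133, 0.0649, 0.2431]
tool_rot: [-0.0, 1.0, 0.025, 0.004]
contact_force: [1.4, 0.4, 9.5]
gripper_width: 0.296
grasp_force: 35.3
orange side 103 ((28.156005859375, 40.940406799316406), (11.173870086669922, 56.02583312988281), 1.014294147491455)
pivot [34.  93.4 88.1] F [0.7 1.6 9.7] g 35.3 t 16.8167
```

```bash
python3 -m pendant '[[0.045,0,0,0,0],[0.045,0,0,0,0],[0.045,0,0,0,0],[0.045,-0.002,0,-0.006,0],[0.045,-0.002,0,-0.006,0],[0.045,0,0,0,0]]'
python3 - <<'E'
from h import *
im=foot();go((.584,.06),.329,2.8)
a=cv2.resize(im[130:280,235:355],None,fx=4,fy=4,interpolation=cv2.INTER_CUBIC)
cv2.imwrite("pics/r2.png",a)
E
```

```text
t: 17.32
eef_pos: [0.6068, 0.0645, 0.2539]
tool_rot: [-0.0, 1.0, 0.025, 0.001]
contact_force: [1.1, 0.4, -0.9]
gripper_width: 0.529
grasp_force: 0.0
orange side 109 ((28.424327850341797, 41.005516052246094), (11.638899803161621, 56.847801208496094), 0.4624960422515869)
pivot [27.4 93.4 98.6] F [ 0.3 -0.5 -0. ] g 0.0 t 17.3667
t 17.37 turn 0.1 shift [-23.    3.5 -75.4] mm  tcp [0.6068 0.0646 0.2536] heading 2.9 tilt 0.08 F [ 0.3 -0.5 -0. ] w 0.525 g 0.0 [-0.61  0.61  0.55  1.86 -0.44  0.79 -1.34]
```

View pics/r2.png

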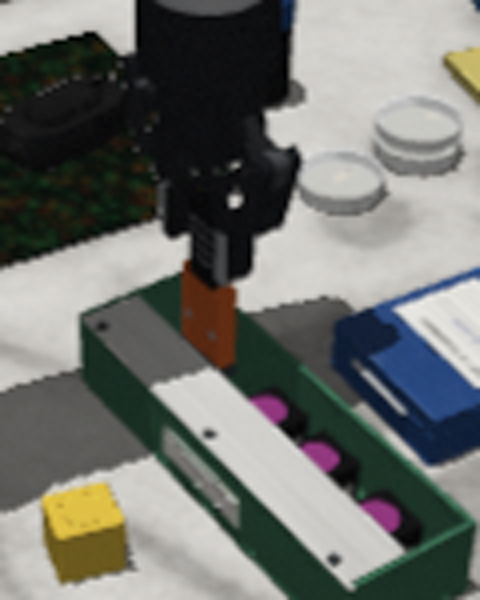

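```bash
python3 -m pendant '[[0.02,0,0,0,0],[0.02,0,0,0,0],[0.02,0,0,0,0],[0.02,0,0,0,0],[0.02,0,0,0,0],[0.02,-0.001,0,0,0],[0.02,-0.001,0,0,0],[0.02,0,0,0,0]]' 30
python3 -m pendant '[[0.02,0,0.002,0,0],[0.02,0,0.003,0,0],[0.02,0,0.003,0,0],[0.02,0,0.003,0,0],[0.02,0,0.003,0,0],[0.02,0,0.003,0,0],[0.02,0,0.003,0,0],[0.02,0,0.003,0,0],[0.02,0,0.003,0,0],[0.02,0,0.003,0,0],[0.02,0,0.003,0,0],[0.02,0,0.003,0,0]]'
python3 - <<'E'
from h import *
foot()
E
```

```text
t: 18.03
eef_pos: [0.6051, 0.0646, 0.2529]
tool_rot: [0.0, 1.0, 0.026, 0.001]
contact_force: [3.8, 0.2, 2.2]
gripper_width: 0.296
grasp_force: 30.2
t: 19.03
eef_pos: [0.6066, 0.0294, 0.2528]
tool_rot: [-0.0, 1.0, 0.026, 0.0]
contact_force: [3.5, 3.7, 9.7]
gripper_width: 0.304
grasp_force: 32.0
orange side 96 ((27.032377243041992, 43.99285125732422), (52.20610046386719, 11.791593551635742), 88.9914321899414)
pivot [25.4 57.3 97.8] F [3.5 1.6 8.1] g 31.7 t 19.0833
```

```bash
python3 -m pendant '[[0.02,0,0.003,-0.0005,0],[0.02,0,0.003,0,0],[0.02,0,0.003,0,0],[0.02,0,0.003,0,0],[0.02,0,0.003,0,0],[0.02,0,0.003,0,0],[0.02,0,0.003,0,0],[0.02,0,0.003,0,0],[0.02,0,0.003,0,0],[0.02,0,0.003,0,0],[0.02,0,0.003,0,0],[0.02,0,0.003,0,0]]'
cat >> h.py <<'E'
def cubes():
    im,d=bot.read_camera("scene");hsv=cv2.cvtColor(im,cv2.COLOR_BGR2HSV);mg=((hsv[...,0]>130)&(hsv[...,0]<172)&(hsv[...,1]>90)).astype(np.uint8)
    n,l,st,ce=cv2.connectedComponentsWithStats(mg)
    for i in range(1,n):
        if st[i,4]>15:print("cube",st[i,4],np.round(tray(world("scene",ce[i],z=.040)),1))
    return im,d
E
python3 - <<'E'
from h import *
foot();cubes()
E
```

```text
t: 20.08
eef_pos: [0.608, -0.0068, 0.2529]
tool_rot: [0.0, 1.0, 0.025, -0.0]
contact_force: [0.6, 2.8, -0.2]
gripper_width: 0.3
grasp_force: 30.6
orange side 71 ((25.704679489135742, 50.63077163696289), (33.919925689697266, 21.718753814697266), 72.7864761352539)
pivot [25.  21.  97.9] F [-1.1 -0.1 -2.1] g 30.3 t 20.1333
cube 49 [ 11.8 -15.6  40. ]
cube 51 [ 11.3 -48.   40. ]
cube 56 [ 11.6 -87.3  40. ]
```

```bash
python3 -m pendant '[[0.02,0,0.0025,0,0],[0.02,0,0.0025,0,0],[0.02,0,0.0025,0,0],[0.02,0,0.0025,0,0],[0.02,0,0.0025,0,0],[0.02,0,0.0025,0,0],[0.02,0,0.0025,0,0],[0.02,0,0.0025,0,0],[0.02,0,0,0,0]]'
python3 - <<'E'
from h import *
foot();cubes()
E
```

```text
t: 20.93
eef_pos: [0.6093, -0.0271, 0.2533]
tool_rot: [0.0, 1.0, 0.025, 0.0]
contact_force: [-1.1, 0.6, -1.2]
gripper_width: 0.297
grasp_force: 30.4
orange side 79 ((25.972036361694336, 49.30516815185547), (39.2070426940918, 12.713129043579102), 84.4294662475586)
pivot [25.5  1.8 98.3] F [-1.2  0.3 -2.1] g 30.4 t 20.9833
cube 53 [ 11.9 -35.8  40. ]
cube 58 [ 11.3 -67.5  40. ]
cube 60 [ 12.  -99.7  40. ]
```

Row is closed up (32 mm spacing) and about 4–5 mm from home; finishing with small steps.

```bash
python3 -m pendant '[[0.02,0,0.001,0,0],[0.02,0,0.001,0,0],[0.02,0,0.001,0,0],[0.02,0,0,0,0]]'
python3 -m pendant '[[0.02,0,0.001,0,0],[0.02,0,0.001,0,0],[0.02,0,0,0,0]]'
python3 - <<'E'
from h import *
foot();cubes()
E
```

```text
t: 21.37
eef_pos: [0.6096, -0.029, 0.2533]
tool_rot: [-0.0, 1.0, 0.026, 0.0]
contact_force: [0.5, 1.6, -1.1]
gripper_width: 0.298
grasp_force: 30.5
t: 21.62
eef_pos: [0.6096, -0.0314, 0.2533]
tool_rot: [-0.0, 1.0, 0.026, 0.0]
contact_force: [0.2, 2.3, -1.3]
gripper_width: 0.295
grasp_force: 30.5
orange side 81 ((25.10302734375, 49.800262451171875), (39.218589782714844, 19.7451229095459), 67.78955841064453)
pivot [25.5 -2.7 98.3] F [ 0.5  2.6 -0.6] g 30.6 t 21.6667
cube 51 [ 11.7 -40.2  40. ]
cube 57 [ 11.2 -71.4  40. ]
cube 58 [  12.  -103.1   40. ]
```

```bash
python3 -m pendant '[[0.02,0,0.001,0,0],[0.02,0,0.001,0,0],[0.02,0,0,0,0]]'
python3 -m pendant '[[0.02,0,0.001,0,0],[0.02,0,0.0005,0,0],[0.02,0,0,0,0]]'
python3 - <<'E'
from h import *
foot();cubes()
E
```

```text
t: 21.97
eef_pos: [0.6097, -0.0332, 0.2533]
tool_rot: [-0.0, 1.0, 0.026, 0.0]
contact_force: [0.3, 3.1, 0.8]
gripper_width: 0.299
grasp_force: 30.7
t: 22.22
eef_pos: [0.6099, -0.0336, 0.2533]
tool_rot: [-0.001, 1.0, 0.026, -0.0]
contact_force: [-1.0, 5.4, 1.5]
gripper_width: 0.3
grasp_force: 30.9
orange side 77 ((24.75935173034668, 51.43963623046875), (39.174625396728516, 15.488261222839355), 87.53280639648438)
pivot [25.7 -4.8 98.3] F [-0.9  5.   1.5] g 30.9 t 22.2667
cube 53 [ 11.8 -41.2  40. ]
cube 57 [ 11.4 -73.2  40. ]
cube 56 [  12.2 -104.1   40. ]
```

```bash
python3 -m pendant '[[0.02,0,0.001,0,0],[0.02,0,0.001,0,0],[0.02,0,0.001,0,0],[0.02,0,0,0,0]]'
python3 - <<'E'
from h import *
foot();cubes()
E
```

```text
t: 22.65
eef_pos: [0.6101, -0.0346, 0.2533]
tool_rot: [-0.003, 1.0, 0.027, -0.0]
contact_force: [-1.6, 11.1, 3.8]
gripper_width: 0.298
grasp_force: 31.5
orange side 68 ((26.97573471069336, 51.009361267089844), (34.46830749511719, 15.652162551879883), 77.7835693359375)
pivot [25.9 -5.8 98.3] F [-0.9 11.2  4.1] g 31.5 t 22.7
cube 51 [ 11.5 -41.   40. ]
cube 57 [ 11.4 -73.2  40. ]
cube 56 [  12.2 -104.1   40. ]
```

```bash
python3 -m pendant '[[0.02,0,-0.001,0,0],[0.02,0,-0.001,0,0],[0.02,0,-0.0005,0,0],[0.02,0,0,0,0]]'
python3 - <<'E'
from h import *
foot();cubes()
E
```

```text
t: 23.08
eef_pos: [0.6099, -0.0337, 0.2533]
tool_rot: [-0.001, 1.0, 0.026, -0.0]
contact_force: [-0.3, 5.8, 1.5]
gripper_width: 0.301
grasp_force: 30.9
orange side 75 ((24.047346115112305, 50.05286407470703), (37.2489128112793, 17.391050338745117), 87.75572967529297)
pivot [25.7 -5.  98.2] F [0.1 6.9 1.6] g 30.9 t 23.1333
cube 52 [ 11.7 -41.   40. ]
cube 57 [ 11.4 -73.2  40. ]
cube 55 [  12.1 -104.3   40. ]
```

```bash
python3 -m pendant '[[0.02,0,-0.001,0,0],[0.02,0,-0.0005,0,0],[0.02,0,0,0,0],[0.03,0,0,0,0],[0.04,0,0,0,0],[0.05,0,0,0,0],[0.05,0,0,0,0],[0.05,0,0,-0.01,0],[0.05,0,0,-0.02,0],[0.05,0,0,-0.03,0],[0.05,0,0,-0.03,0],[0.05,0,0,-0.03,0]]'
python3 -m pendant '[[0.05,0,0,-0.03,0],[0.05,-0.03,0,-0.02,0],[0.05,-0.04,0,0,0],[0.05,-0.04,0,0,0],[0.05,-0.03,0,0,0],[0.05,0,0,0,0]]'
python3 - <<'E'
from h import *
im,d=cubes();U=tray(cloud("scene",d));hsv=cv2.cvtColor(im,cv2.COLOR_BGR2HSV)
m=(hsv[...,0]<14)&(hsv[...,1]>110)&(abs(U[...,1]+5)<35)&(U[...,2]>6)&(U[...,2]<90)&(U[...,0]>-10)&(U[...,0]<50)
u=U[m];print(len(u),np.round(np.percentile(u,[3,50,97],axis=0),1).tolist())
for nm in("front",):
    f=u[u[:,0]<25];
    if len(f)>10:print(len(f),np.round(np.linalg.svd(f-f.mean(0),full_matrices=False)[2],2).tolist())
im2,d2=bot.read_camera("top");V=tray(cloud("top",d2))
for lo,hi in((105,130),(60,75)):
    k=V[(abs(V[...,1]+5)<30)&(abs(V[...,0]-24)<20)&(V[...,2]>lo)&(V[...,2]<hi)];print(lo,len(k),np.round(np.percentile(k,[3,50,97],axis=0),1).tolist() if len(k) else '')
T0=np.load("scene0.npz")['im'];df=cv2.absdiff(T0,im).max(2)>60
hsv2=None
n,l,st,ce=cv2.connectedComponentsWithStats(cv2.morphologyEx(df.astype(np.uint8),cv2.MORPH_OPEN,np.ones((3,3))))
print([(st[i,:].tolist()) for i in range(1,n) if st[i,4]>25]);go((.6,0),.4,2.8)
E
```

```text
t: 24.18
eef_pos: [0.6094, -0.0344, 0.3751]
tool_rot: [0.0, 1.0, 0.025, -0.0]
contact_force: [0.5, -0.6, -0.4]
gripper_width: 0.584
grasp_force: 0.0
t: 24.68
eef_pos: [0.4645, -0.0431, 0.4229]
tool_rot: [-0.002, 1.0, 0.024, -0.002]
contact_force: [0.3, -0.7, 0.4]
gripper_width: 0.587
grasp_force: 0.0
cube 53 [ 11.9 -41.   40. ]
cube 57 [ 11.4 -73.2  40. ]
cube 56 [  12.2 -104.1   40. ]
245 [[21.3, -26.2, 18.7], [22.8, -8.9, 47.2], [30.9, 13.2, 67.7]]
200 [[-0.0, 0.41, -0.91], [-0.0, -0.91, -0.41], [1.0, -0.0, -0.0]]
105 66 [[22.3, -13.0, 106.0], [27.1, -1.4, 116.2], [33.3, 10.1, 118.6]]
60 36 [[22.3, -20.9, 60.2], [25.1, 10.8, 66.1], [32.7, 17.9, 70.4]]
[[47, 25, 38, 58, 1119], [216, 56, 10, 10, 76], [226, 69, 16, 11, 127], [227, 79, 35, 8, 172], [219, 81, 58, 71, 1442], [252, 95, 18, 16, 193], [114, 140, 33, 56, 975], [201, 144, 11, 8, 69], [191, 164, 27, 30, 419], [288, 201, 34, 65, 949], [197, 251, 112, 73, 3571], [322, 251, 7, 5, 28], [334, 261, 7, 6, 36], [42, 271, 50, 52, 1388], [71, 323, 34, 55, 1036]]
t 24.78 turn 0.1 shift [132.9 -35.   24. ] mm  tcp [ 0.469  -0.0415  0.424 ] heading 2.9 tilt 0.15 F [0.1 0.1 0.4] w 0.585 g 0.0 [-0.7   0.12  0.72  2.04 -0.1   1.01 -1.45]
```

```bash
python3 -c "
from station import bot
print(bot.hand_in())"
```

```text
the job is handed in; nothing more can be done
None
```

I handed the job in at about 25 s of the 48 s. The follower stands upright in the tray, toe under the lip, against the straight row of three cubes, which is fully home at the right-hand end. One hitch: its heel caught on the tray wall on the way in, at about 42 N on the wrist, and the grip slipped about 13 mm before I backed off. I saw no sign that anything else moved.

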